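Lock up a row of relief blocks in the printing bed

TASK

Set all four relief blocks in one straight, tight row in the printing bed, ready to ink: nudge the three loose ones square against the bed's back fence, then press the row back against the sprung pad far enough to let the fourth block (now lying on the bench) down flat into the space beside the end stop, its 62 mm side running front to back like the others. At the end all four lie flat, side by side and flush with the fence, held tight between the pad and the stop; leave the ink tin, tape roll and small bottle where they are.

Things in the scene. Friction and masses are not known exactly. Their poses are not given: they have to be found in the camera images.
- bed: Fixed steel printing bed, 120 mm (its x, front to back) by 260 mm (its y, left is +y), open at the front. Origin: centre of its underside. Floor top at z = 8 mm. Back fence at +x, end stop at -y, sprung pad at +y with a housing behind it (y = 110 to 128 mm, up to z = 34 mm). A block flush with the fence has its origin at x = +9, z = 8 mm.
- pad (a joint): Black sprung pad at the bed's +y end, 58 mm wide, z 9 to 35 mm, sliding along the bed's y. 0 m: at rest, face at bed y = +77 mm (185 mm from the stop, 7 mm less than four blocks need). Grows as it is pushed to +y, hard end at 0.0105 m. Takes 3 N at first, 8 N at 7 mm, 10.5 N at the end. About 0.007 with four blocks locked in.
- stop_face (a point): Top inner edge of the end stop: bed frame x = 9, y = -108, z = 20 mm. The stop is an aluminium bar 12 mm high above the floor, 18 mm thick, x from -29 to +37 mm, its flat face looking to +y; the blocks lie on its +y side.
- fence_face (a point): Top edge of the back fence's flat face: bed frame x = 40, y = -16, z = 20 mm. The fence is an aluminium bar 12 mm high above the floor, 16 mm thick, from y = -116 to +84 mm.
- block_1: Mounted relief printing block: pale wooden mount with a flat dark grey lino face and a shallow black cut motif (four bars). 62 mm along its own x, 48 mm along its own y, 38 mm high, about 0.14 kg. Origin: centre of its underside; z up. Starts on the bed's floor, a little askew and away from the fence; its x is roughly the bed's x. Nearest the pad (+y).
- block_2: Mounted relief printing block: pale wooden mount with a flat dark grey lino face and a shallow black cut motif (flower of dots). 62 mm along its own x, 48 mm along its own y, 38 mm high, about 0.14 kg. Origin: centre of its underside; z up. Starts on the bed's floor, a little askew and away from the fence; its x is roughly the bed's x. The middle one.
- block_3: Mounted relief printing block: pale wooden mount with a flat dark grey lino face and a shallow black cut motif (cross). 62 mm along its own x, 48 mm along its own y, 38 mm high, about 0.14 kg. Origin: centre of its underside; z up. Starts on the bed's floor, a little askew and away from the fence; its x is roughly the bed's x. Nearest the end stop (-y).
- block_4: Mounted relief printing block: pale wooden mount with a flat dark grey lino face and a shallow black cut motif (diamonds). 62 mm along its own x, 48 mm along its own y, 38 mm high, about 0.14 kg. Origin: centre of its underside; z up. Starts on the bench to the left or the right of the bed, at any of a range of angles.
- ink_tin: Closed round ink tin, 71 mm across, 62 mm high, on the bench on the side where the fourth block is not. Origin: centre of its underside. Leave it alone.
- tape_roll: Roll of masking tape lying flat, 104 mm across, 25 mm high, right of the bed. Origin: centre of its underside. Leave it alone.
- small_bottle: Small bottle, 31 mm across, 79 mm high, behind the bed. Origin: centre of its underside. Leave it alone.
Things that resemble listed ones, but are neither listed nor needed, are in the scene too. Leave any blue or green look-alike of the block_1 alone.

How it is judged:
At the end, for the whole second after the job is handed in: All four blocks lie flat on the bed's floor (underside within 1.8 mm of it, tilt under 0.05 rad) between pad and stop, flush with the fence (within 2.5 mm) with their 62 mm sides front to back (within 0.04 rad), at rest, with the sprung pad pushed back between 5 and 9 mm by the row (x of block_1 in the frame of bed between 0.0065 and 0.0115 m and y of block_1 in the frame of bed between -0.088 and 0.066 m and z of each of block_1, block_2, block_3, block_4 in the frame of bed below 0.0098 m and angle between each of block_1, block_2, block_3, block_4's own z axis and vertical below 0.05 rad and angle between the x axis of each of block_1, block_2, block_3, block_4 and the x axis of bed, either way round below 0.04 rad and linear speed of each of block_1, block_2, block_3, block_4 below 0.01 m/s and x of block_2 in the frame of bed between 0.0065 and 0.0115 m and y of block_2 in the frame of bed between -0.088 and 0.066 m and x of block_3 in the frame of bed between 0.0065 and 0.0115 m and y of block_3 in the frame of bed between -0.088 and 0.066 m and x of block_4 in the frame of bed between 0.0065 and 0.0115 m and y of block_4 in the frame of bed between -0.088 and 0.066 m and value of joint pad between 0.005 and 0.009 m); the robot touches nothing.
It fails at once if the ink tin was moved more than 25 mm (distance of ink_tin from where it was at the start of the episode above 0.025 m).
It fails at once if the tape roll was moved more than 25 mm (distance of tape_roll from where it was at the start of the episode above 0.025 m).
It fails at once if the small bottle was moved more than 25 mm (distance of small_bottle from where it was at the start of the episode above 0.025 m).
It also fails if it takes over 70 s, if anything falls off the work surface, if the arm or the gripper's body presses on something with over 40 N, if the wrist force passes 120 N, or if a joint passes its speed limit or range.

ROBOT

A 6-joint arm with a two-finger parallel gripper is mounted at the origin on the work surface; the furniture and walls round the work are solid. World frame = base frame: x ahead of the robot, y to its left, z up, the work surface at z = 0. Lengths are in m, angles in rad, forces in N, time in s.
With the tool pointing down it reaches from about 0.35 to 0.775 m from the base axis. Payload 5.5 kg.
Tool frame: the origin (TCP) lies between the finger pads; the fingertips stand 8 mm ahead of it and the grasp point (between the pads) lies 11 mm behind it; z points along the fingers, y is the line along which they close (so a half turn about z gives the same grasp; the last joint's range is limited). The gripper opens to 85 mm and grips with 20 to 120 N. Pads are 22 mm wide; open, the fingers measure 114 mm over their backs; the gripper's body (76 mm by 85 mm) begins 54 mm behind the grasp point. The pads swing forward as they close: fully open they stand 13 mm farther back than shut.
Start: joints at [-1.288, 0.313, 0.046, 1.304, 0, 1.431], TCP at [0.236, -0.524, 0.239] pointing down, gripper open.
Joint ranges: [-2.76, 2.76], [-0.86, 1.69], [-1.03, 1.26], [-2.2, 2.34], [-1.47, 1.5], [-3.14, 3.14]. Speed limits (rad/s): [2.57, 2.57, 3.14, 3.14, 3.14, 3.14].

INTERFACE

Orientations are given as a unit quaternion [w, x, y, z].
In Python, from workcell import env gives the robot as it stands.
- The arm moves only by the tool move_arm, never from a script. Its argument "moves" is one flat list of numbers, 5 for each row, row after row: the shift along the world's x, y, z in m, then the turn about the world's z in rad, then the finger opening in m, from 0 to 0.0854. A call has 1 to 12 rows; each row is the pose to reach, as a shift and turn from the pose commanded when the call began; what a row does not reach only later rows make up. A row lasts 1/12 s, in which the tool goes at most 41.7 mm and 7.16 degrees, less where a joint would pass 70% of its speed; a pose out of reach is approached as far as the arm can. A call with a gripper value outside its range is refused whole. The fingers move at their own pace and stop on an object; "newtons" is the grip in N (left out, the last holds). Time passes only in rows, so rows that repeat a pose let the fingers close. It gives the time, the measured TCP pose, the force, the opening and the grip force at its end, in the units of the state.
- env.get_state(): the state, without advancing time (a new reading comes with each control period).
- env.read_camera(name): name is "scene" or "top" or "wrist"; returns a dict with "pixels" (420x560x3 uint8, red, green, blue), "camera_matrix" (3x3 intrinsics, pixels), "rvec" (rotation vector, rad) and "tvec" (3), from world to camera coordinates, as OpenCV has them. Camera axes: x right, y down, z forward; pixel columns grow to the right and rows downward; lengths in m; the calibration is good to about 2 mm. A picture is of the moment at which its call begins. There is no depth.
- env.hand_in(): hands the job in; it is judged then, once.
The state is a dict: "clock": time; "joint_pos": joint angles; "qvel": joint speeds; "tau": joint torques, N m; "tcp_pos": TCP position; "orientation": TCP orientation; "wrist_force": force on the tool from outside, world axes, zero at the start; "ft_torque": the same for the moment, N m; "finger_gap": finger opening in m; "grip_force": force on a finger pad.
Only numpy, scipy, OpenCV 4.12 (cv2) and the standard library are available. Lean on these libraries where they do the work, as an engineer would, in place of code of your own. Each camera call takes 0.05 s, during which the arm holds its last target. There are 200 camera calls.

## Working session

There is one attempt and no reset: what is moved stays moved. The work goes in short steps, Python scripts to look and compute and a tool call to move; the robot and the scene stay as the last step left them, time stands still between calls to the robot, and variables do not carry over. Pictures are saved under pics/ and viewed, at most 14 in all, crops included, and the job is handed in when it is done.

Besides the shell and the picture viewer there is one more tool, called after "Request:" in YAML: its name, and indented under it one key for each argument. move_arm: Moves the arm, as the interface text tells. Its arguments: {"type":"object","properties":{"moves":{"type":"array"},"newtons":{"type":"number"}},"required":["moves"]}

```bash
mkdir -p pics
cat > h.py <<'E'
import numpy as np, cv2
from workcell import env
def cam(n, save=None):
    r=env.read_camera(n)
    if save: cv2.imwrite('pics/'+save+'.png', r['pixels'][:,:,::-1])
    return r
def ray(r,uv,z):
    "world points at height z for pixels uv"
    R=cv2.Rodrigues(np.array(r['rvec'],float))[0]; t=np.array(r['tvec'],float).ravel()
    uv=np.atleast_2d(np.array(uv,float)); d=np.c_[uv,np.ones(len(uv))]@np.linalg.inv(r['camera_matrix']).T@R
    c=-R.T@t
    return c+d*((z-c[2])/d[:,2])[:,None]
def proj(r,p):
    return cv2.projectPoints(np.atleast_2d(np.array(p,float)),np.array(r['rvec'],float),np.array(r['tvec'],float),np.array(r['camera_matrix'],float),None)[0][:,0]
E
python3 - <<'E'
from h import *
s=env.get_state(); print({k:np.round(v,3) for k,v in s.items()})
for n in ('top','scene'):
    r=cam(n,n+'0'); R=cv2.Rodrigues(np.array(r['rvec'],float))[0]; print(n,-R.T@np.array(r['tvec']).ravel(),r['camera_matrix'])
E
```

```text
{'clock': np.float64(0.0), 'joint_pos': array([-1.288,  0.314,  0.045,  1.304,  0.   ,  1.431]), 'qvel': array([ 0.   , -0.   , -0.002, -0.   , -0.   ,  0.001]), 'tau': array([-0.0000e+00, -4.8063e+01,  2.9853e+01,  2.0000e-02, -0.0000e+00,
       -0.0000e+00]), 'tcp_pos': array([ 0.236, -0.524,  0.238]), 'orientation': array([-0.001,  0.978,  0.21 , -0.   ]), 'wrist_force': array([-0.463,  0.016,  0.228]), 'ft_torque': array([-0.027,  0.042,  0.022]), 'grip_force': np.float64(0.0), 'finger_gap': np.float64(0.085)}
top [ 0.42829463 -0.04356225  1.38228571] [[475.66849328   0.         278.38058271]
 [  0.         475.66849328 212.22092786]
 [  0.           0.           1.        ]]
scene [-0.32972836 -0.87611929  0.64520705] [[496.51078763   0.         283.02930418]
 [  0.         496.51078763 209.85786111]
 [  0.           0.           1.        ]]
```

View pics/top0.png

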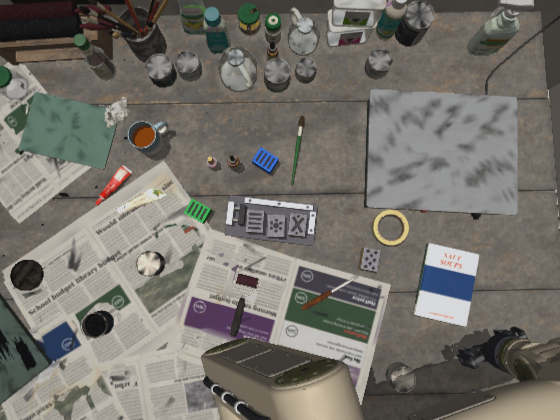

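View pics/scene0.png

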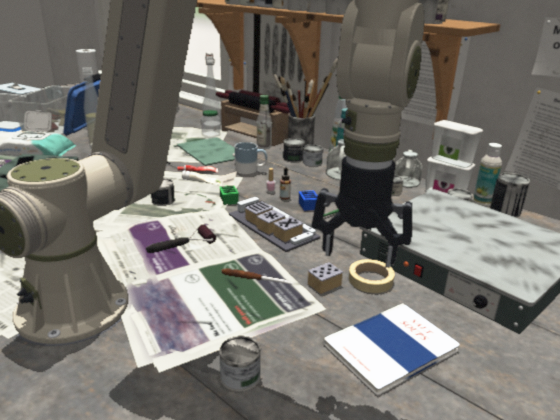

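The top view shows the bed at about (228–317, 197–243) with three blocks at (255,222), (276,225) and (297,226). Block 4 is at (370,260), the tape roll at (391,227), and the small bottles behind the bed at (211–233,160). The pad is on the left, which is +y. The scene view shows the same layout with the gripper above block 4.

Run:
```python
from h import *
r=cam('top'); 
for z,l,uv in ((.046,'blocks',[[255,222],[276,225],[297,226],[370,260]]),(.02,'bed corners',[[230,198],[316,206],[313,243],[227,231]]),(.025,'tape',[[391,227]]),(0.05,'bottles',[[211,161],[233,160]])): print(l,np.round(ray(r,uv,z),3).tolist())
w=cam('wrist','w0'); R=cv2.Rodrigues(np.array(w['rvec'],float))[0]; print('wrist',-R.T@np.array(w['tvec']).ravel(),R,w['camera_matrix'])
t=cv2.resize(r['pixels'][185:280,215:415],None,fx=4,fy=4,interpolation=cv2.INTER_CUBIC)
wi=cv2.resize(w['pixels'],None,fx=.4,fy=.4)
cv2.imwrite('pics/c1.png',np.vstack([t,np.hstack([wi,np.zeros((168,576,3),np.uint8)])])[:,:,::-1])
```

```text
blocks [[0.546, 0.004, 0.046], [0.537, -0.055, 0.046], [0.533, -0.115, 0.046], [0.434, -0.317, 0.046]]
bed corners [[0.619, 0.076, 0.02], [0.592, -0.172, 0.02], [0.485, -0.161, 0.02], [0.524, 0.085, 0.02]]
tape [[0.527, -0.385, 0.025]]
bottles [[0.722, 0.126, 0.05], [0.724, 0.064, 0.05]]
wrist [ 0.30950951 -0.49012185  0.37248684] [[ 0.41012346 -0.91202807 -0.00188131]
 [-0.86521328 -0.38972239  0.31547176]
 [-0.28845229 -0.12775463 -0.9489331 ]] [[312.46630157   0.         276.80503851]
 [  0.         312.46630157 204.59680719]
 [  0.           0.           1.        ]]
```

View pics/c1.png

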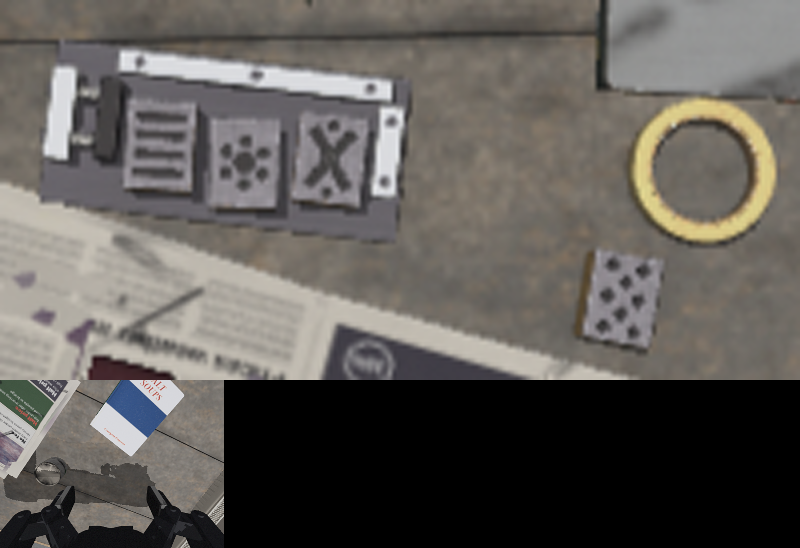

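Run:
```python
from h import *
r=cam('scene'); s=env.get_state(); p=s['tcp_pos']; a=2*np.arctan2(s['orientation'][2],s['orientation'][1]); ty=np.array([np.sin(a),-np.cos(a),0])
print(a)
im=r['pixels'].copy()
c=cv2.resize(im[180:300,290:450],None,fx=5,fy=5,interpolation=cv2.INTER_CUBIC)
for sg in(-1,1):
  for d,col in((.008,(255,0,0)),(-.005,(0,255,0))):
    q=proj(r,p+sg*ty*.0427-np.array([0,0,d]))[0]; cv2.circle(c,tuple(int(v) for v in ((q-[290,180]+.5)*5)),3,col,-1)
cv2.imwrite('pics/tip.png',c[:,:,::-1])
```

```text
0.42279841335053275
```

View pics/tip.png

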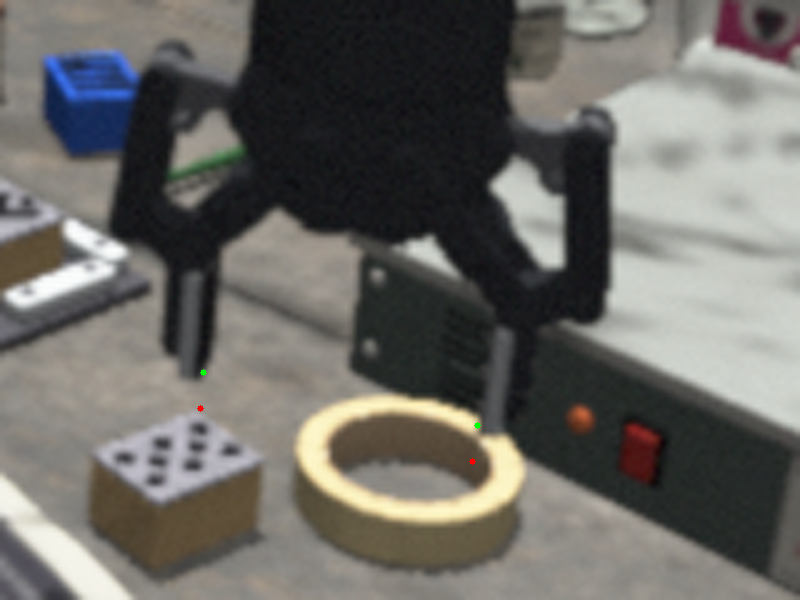

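Request:
move_arm:
  moves: [0.2,0.144,0,1.0,0.085,0.2,0.144,0,1.0,0.085,0.2,0.144,0,1.0,0.085,0.2,0.144,0,1.0,0.085,0.2,0.144,0,1.0,0.085,0.2,0.144,0,1.0,0.085,0.2,0.144,0,1.0,0.085,0.2,0.144,0,1.0,0.085,0.2,0.144,0,1.0,0.085,0.2,0.144,0,1.0,0.085]

```text
clock: 1.08
tcp_pos: [0.436, -0.3802, 0.2391]
orientation: [-0.0, 0.758, 0.652, 0.0]
wrist_force: [-0.1, 0.4, -0.3]
finger_gap: 0.0847
grip_force: 0.0
```

With the gripper open, the fingertips sit about 5 mm behind the TCP (green dots). The 8 mm figure is therefore for the shut gripper, and at a 62 mm opening the tips should be about 2 mm ahead of the TCP.

Run:
```python
from h import *
import pickle
w=cam('wrist','w1'); pickle.dump(w,open('w1.pkl','wb'))
```

Request:
move_arm:
  moves: [0.1,0.24,-0.03,0.05,0.085,0.1,0.24,-0.03,0.05,0.085,0.1,0.24,-0.03,0.05,0.085,0.1,0.24,-0.03,0.05,0.085,0.1,0.24,-0.03,0.05,0.085,0.1,0.24,-0.03,0.05,0.085,0.1,0.24,-0.03,0.05,0.085,0.1,0.24,-0.03,0.05,0.085,0.1,0.24,-0.03,0.05,0.085]

```text
clock: 1.88
tcp_pos: [0.5358, -0.1406, 0.2093]
orientation: [0.0, 0.741, 0.671, -0.0]
wrist_force: [0.1, 0.2, 0.6]
finger_gap: 0.0848
grip_force: 0.0
```

Run:
```python
from h import *
import pickle
w=cam('wrist','w2'); pickle.dump(w,open('w2.pkl','wb'))
a=pickle.load(open('w1.pkl','rb'))
# side by side, upper parts
c=np.vstack([a['pixels'][:300],w['pixels'][:300]]); cv2.imwrite('pics/w12.png',c[:,:,::-1])
```

```text
(no output)
```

View pics/w12.png

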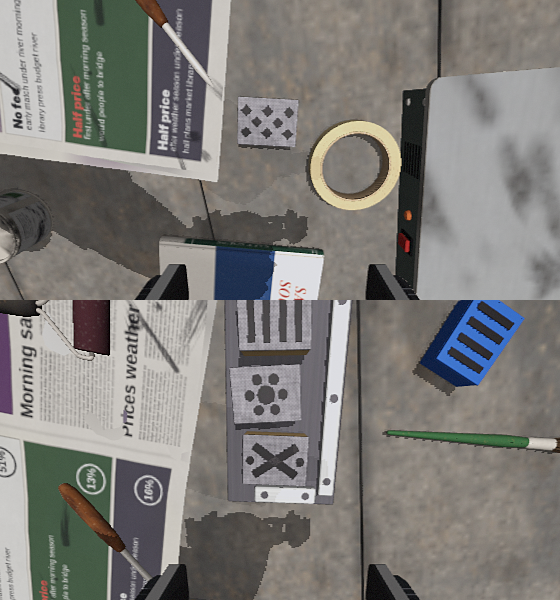

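The upper image (w1) shows block 4's top at about (267,121) and the tape at (355,165). The lower image (w2) shows, in its own rows, blocks 1 to 3 at (273,25), (266,93) and (275,160). It also shows the fence as a white bar at x≈320–346 and the stop at row ≈195.

Request:
move_arm:
  moves: [0.01,0.09,0.03,0,0.085,0.01,0.09,0.03,0,0.085,0.01,0.09,0.03,0,0.085,0.01,0.09,0.03,0,0.085]

```text
clock: 2.27
tcp_pos: [0.5467, -0.05, 0.2411]
orientation: [0.001, 0.741, 0.672, 0.001]
wrist_force: [0.2, -0.0, -0.4]
finger_gap: 0.0851
grip_force: 0.0
```

```bash
cat >> h.py <<'E'
def tops(r,lo=(0,0,125),hi=(180,45,205)):
    "quadrilaterals of lino tops: corner pixels, area"
    hsv=cv2.cvtColor(r['pixels'],cv2.COLOR_RGB2HSV); m=cv2.inRange(hsv,np.array(lo),np.array(hi))
    return m
E
python3 - <<'E'
from h import *
import pickle
w=cam('wrist','w3'); pickle.dump(w,open('w3.pkl','wb'))
a=pickle.load(open('w1.pkl','rb'));b=pickle.load(open('w2.pkl','rb'))
H=lambda r:cv2.cvtColor(r['pixels'],cv2.COLOR_RGB2HSV)
for n,r,pts in(('w1',a,[(242,110),(290,140),(267,148),(220,130),(300,230),(230,60)]),('w2',b,[(240,75),(290,110),(250,145),(300,180),(270,194),(333,100),(315,120),(240,125),(236,100),(345,150),(205,150)])):
  for p in pts: print(n,p,H(r)[p[1]-1:p[1]+2,p[0]-1:p[0]+2].reshape(-1,3).mean(0).round(),H(r)[p[1]-1:p[1]+2,p[0]-1:p[0]+2].reshape(-1,3).std(0).round())
E
```

```text
w1 (242, 110) [133.  10.  81.] [48.  3. 29.]
w1 (290, 140) [138.   9. 160.] [ 4.  1. 11.]
w1 (267, 148) [14. 18. 78.] [ 6.  4. 26.]
w1 (220, 130) [ 19.  12. 193.] [ 2.  3. 21.]
w1 (300, 230) [15. 25. 72.] [5. 5. 2.]
w1 (230, 60) [ 15.  23. 129.] [3. 2. 2.]
w2 (240, 75) [140.   9. 157.] [4. 1. 4.]
w2 (290, 110) [139.   9. 164.] [4. 2. 8.]
w2 (250, 145) [138.  10. 162.] [2. 2. 5.]
w2 (300, 180) [137.  10. 141.] [4. 1. 7.]
w2 (270, 194) [ 45.   1. 217.] [44.  1.  3.]
w2 (333, 100) [137.  13. 115.] [5. 2. 4.]
w2 (315, 120) [141.  16. 112.] [3. 2. 1.]
w2 (240, 125) [141.  16.  54.] [9. 4. 3.]
w2 (236, 100) [137.   9. 168.] [5. 1. 4.]
w2 (345, 150) [ 14.  24. 134.] [1. 2. 1.]
w2 (205, 150) [ 14.  25. 121.] [1. 1. 1.]
```

View pics/w3.png

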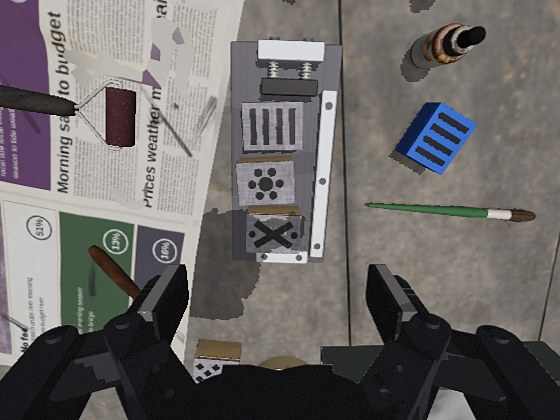

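w3 shows the whole bed, with the pad at (290,87), blocks at (272,127), (266,184) and (275,232), the fence right of x≈315–325, and the stop at row 257. Next I measure in world coordinates.

```bash
cat >> h.py <<'E'
def linos(r,z,roi):
    "rects (centre xy, long,short, yaw of long side, pixel centre) of lino tops on plane z inside roi u0,v0,u1,v1"
    hsv=cv2.cvtColor(cv2.medianBlur(r['pixels'],3),cv2.COLOR_RGB2HSV); m=cv2.inRange(hsv,(120,3,128),(160,14,200))
    k=np.zeros_like(m); u0,v0,u1,v1=roi; k[v0:v1,u0:u1]=m[v0:v1,u0:u1]
    k=cv2.morphologyEx(k,cv2.MORPH_OPEN,np.ones((3,3)))
    out=[]
    n,lab,st,_=cv2.connectedComponentsWithStats(k)
    for i in range(1,n):
        if st[i,4]<700: continue
        c=cv2.convexHull(np.argwhere(lab==i)[:,::-1].astype(np.float32))[:,0]
        c=c+.5*np.sign(c-c.mean(0)) # pixel-centre to outer edge
        q=ray(r,c,z)[:,:2]*1000
        (cx,cy),(a,b),_=cv2.minAreaRect(q.astype(np.float32)); bx=cv2.boxPoints(cv2.minAreaRect(q.astype(np.float32)))
        e=max((bx[1]-bx[0],bx[2]-bx[1]),key=np.linalg.norm); e=e*np.sign(e[0])
        out.append((np.array([cx,cy]),max(a,b),min(a,b),np.arctan2(e[1],e[0]),proj(r,[cx/1e3,cy/1e3,z])[0]))
    return sorted(out,key=lambda o:-o[0][1])
def tri(r1,p1,r2,p2):
    P=[np.array(r['camera_matrix'])@np.c_[cv2.Rodrigues(np.array(r['rvec'],float))[0],np.array(r['tvec'],float).ravel()] for r in(r1,r2)]
    X=cv2.triangulatePoints(*P,np.array(p1,float).reshape(2,1),np.array(p2,float).reshape(2,1)).ravel(); return X[:3]/X[3]
def bars(r,z,roi):
    hsv=cv2.cvtColor(r['pixels'],cv2.COLOR_RGB2HSV); m=cv2.inRange(hsv,(0,0,195),(180,12,255))
    k=np.zeros_like(m); u0,v0,u1,v1=roi; k[v0:v1,u0:u1]=m[v0:v1,u0:u1]
    n,lab,st,_=cv2.connectedComponentsWithStats(k); out=[]
    for i in range(1,n):
        if st[i,4]<300: continue
        c=cv2.convexHull(np.argwhere(lab==i)[:,::-1].astype(np.float32))[:,0]; c=c+.5*np.sign(c-c.mean(0))
        R=cv2.minAreaRect((ray(r,c,z)[:,:2]*1000).astype(np.float32)); out.append((R[0],R[1],cv2.boxPoints(R).round(1).tolist()))
    return out
E
python3 - <<'E'
from h import *
import pickle
np.set_printoptions(precision=3,suppress=True)
a,b,c=[pickle.load(open(f'w{i}.pkl','rb')) for i in(1,2,3)]
A=linos(a,.038,(225,80,310,160)); print('b4',*A)
B=linos(b,.046,(225,0,318,187)); C=linos(c,.046,(232,98,308,252))
for n,L in(('w2',B),('w3',C)):
  for o in L: print(n,*o)
for i in(1,2): print('tri',tri(b,B[i][4],c,C[i][4]))
t=cam('top'); T=linos(t,.046,(225,190,320,250)); T4=linos(t,.038,(355,240,385,280))
for o in T+T4: print('top',*o)
for n,r,roi in(('w2',b,(250,0,360,206)),('w3',c,(250,30,345,265)),('top',t,(225,190,320,250))):
  for o in bars(r,.02,roi): print(n,*o)
E
```

```text
b4 (array([ 434.476, -318.164]), 61.61199951171875, 48.22067642211914, np.float32(-0.20105852), array([266.959, 121.927]))
w2 [547.453   1.266] 62.90664291381836 37.2083625793457 -0.09908804 [274.568  25.055]
w2 [534.229 -52.649] 62.58373260498047 48.04619216918945 -0.053221215 [265.971  94.312]
w2 [ 536.051 -112.89 ] 61.885459899902344 47.81214904785156 -0.13687494 [274.765 160.515]
w3 [547.765   7.425] 62.603790283203125 47.77214813232422 -0.09794234 [272.377 126.069]
w3 [534.263 -52.1  ] 62.874176025390625 48.17858123779297 -0.052898165 [265.605 183.475]
tri [ 0.534 -0.053  0.044]Traceback (most recent call last):
  File "<stdin>", line 9, in <module>
IndexError: list index out of range
```

Run:
```python
from h import *
import pickle
np.set_printoptions(precision=3,suppress=True)
a,b,c=[pickle.load(open(f'w{i}.pkl','rb')) for i in(1,2,3)]
t=cam('top')
for n,r,roi in(('w2',b,(250,0,360,206)),('w3',c,(240,30,345,268)),('top',t,(225,190,320,250))):
  for o in bars(r,.02,roi): print(n,*o)
# edges: fence left edge and stop upper edge by threshold crossing
def edge(r,rows=None,cols=None,lo=0,hi=0,thr=165):
    g=r['pixels'].astype(float).mean(2); P=[]
    for k in (rows if rows is not None else cols):
        s=g[k,lo:hi] if rows is not None else g[lo:hi,k]
        j=np.argmax(s>thr)
        if s[j]>thr and j>0:
            f=lo+j-1+(thr-s[j-1])/(s[j]-s[j-1]); P.append((f,k) if rows is not None else (k,f))
    return np.array(P)
for n,r,fr,fl,sc,sl in(('w2',b,range(10,170,3),(312,345),range(262,310,2),(183,196)),('w3',c,range(105,250,3),(307,330),range(266,304,2),(245,260))):
    F=edge(r,rows=fr,lo=fl[0],hi=fl[1]); S=edge(r,cols=sc,lo=sl[0],hi=sl[1])
    for nm,Pp in(('fence',F),('stop',S)):
        q=(ray(r,Pp,.02)[:,:2]*1000).astype(np.float32); l=cv2.fitLine(q,cv2.DIST_HUBER,0,.01,.01).ravel(); l[:2]*=np.sign(l[1] if nm=='fence' else l[0])
        print(n,nm,len(q),l,'bed yaw',np.arctan2(-l[0],l[1]) if nm=='fence' else np.arctan2(l[1],l[0]))
```

```text
w2 (597.6990356445312, -69.47157287597656) (182.41868591308594, 15.128336906433105) [[578.0999755859375, -158.89999389648438], [593.0999755859375, -160.89999389648438], [617.2999877929688, 19.899999618530273], [602.2999877929688, 21.899999618530273]]
w2 (542.572998046875, -155.6478271484375) (17.69432258605957, 63.79859924316406) [[509.79998779296875, -160.0], [573.0, -168.8000030517578], [575.4000244140625, -151.3000030517578], [512.2000122070312, -142.5]]
w3 (574.146240234375, 79.39942932128906) (18.1702938079834, 67.12146759033203) [[539.7000122070312, 74.80000305175781], [606.2000122070312, 66.0], [608.5999755859375, 84.0], [542.0999755859375, 92.80000305175781]]
w3 (598.6585693359375, -61.68505859375) (198.15843200683594, 15.311458587646484) [[577.9000244140625, -158.89999389648438], [593.0999755859375, -160.89999389648438], [619.4000244140625, 35.5], [604.2000122070312, 37.5]]
w3 (546.1021728515625, -156.59060668945312) (15.561222076416016, 56.01556396484375) [[517.5, -161.60000610351562], [573.2000122070312, -167.10000610351562], [574.7000122070312, -151.60000610351562], [519.0, -146.10000610351562]]
w2 fence 54 [  0.132   0.991 592.053 -55.386] bed yaw -0.13206728
w2 stop 24 [   0.991   -0.132  536.593 -146.443] bed yaw -0.13268557
w3 fence 49 [  0.132   0.991 590.881 -64.402] bed yaw -0.1319147
w3 stop 19 [   0.997   -0.08   552.068 -150.355] bed yaw -0.079839684
```

Request:
move_arm:
  moves: [0.0017,0.0574,-0.1,-0.034,0.078,0.0017,0.0574,-0.1,-0.034,0.078,0.0017,0.0574,-0.1,-0.034,0.078,0.0017,0.0574,-0.1,-0.034,0.078,0.0017,0.0574,-0.135,-0.034,0.078,0.0017,0.0574,-0.17,-0.034,0.078,0.0017,0.0574,-0.2,-0.034,0.078,0.0017,0.0574,-0.213,-0.034,0.078,0.0017,0.0574,-0.213,-0.034,0.078,0.0017,0.0574,-0.213,-0.034,0.078]
  newtons: 30

```text
clock: 3.2
tcp_pos: [0.5476, 0.0051, 0.0263]
orientation: [-0.0, 0.753, 0.658, -0.001]
wrist_force: [0.4, 0.4, 0.1]
finger_gap: 0.0783
grip_force: 0.0
```

Request:
move_arm:
  moves: [0,0,0,0,0.055,0,0,0,0,0.055,0,0,0,0,0.055,0,0,0,0,0.055,0,0,0,0,0.055,0,0,0,0,0.055]

```text
clock: 3.7
tcp_pos: [0.5494, 0.0061, 0.0284]
orientation: [0.002, 0.752, 0.659, 0.001]
wrist_force: [0.2, -2.9, 6.7]
finger_gap: 0.0615
grip_force: 33.5
```

Request:
move_arm:
  moves: [0,0,0.0015,0,0.055,0.005,0.001,0.0015,0,0.055,0.0105,0.0017,0.0015,0,0.055,0.016,0.0025,0.0015,0,0.055,0.0195,0.003,0.0015,0,0.055,0.0211,0.0033,0.0015,0,0.055,0.0211,0.0033,0.0015,0,0.055,0.0211,0.0033,0.0015,0,0.055]

```text
clock: 4.37
tcp_pos: [0.567, 0.01, 0.0285]
orientation: [-0.001, 0.752, 0.659, -0.002]
wrist_force: [-7.2, -2.2, 11.4]
finger_gap: 0.0618
grip_force: 33.7
```

Request:
move_arm:
  moves: [0.0211,0.0033,0.0015,0,0.055,0.0211,0.0033,0.0015,0,0.055]

```text
clock: 4.53
tcp_pos: [0.5701, 0.0128, 0.027]
orientation: [-0.011, 0.752, 0.659, -0.016]
wrist_force: [-47.0, -10.7, 39.5]
finger_gap: 0.0616
grip_force: 43.3
```

Request:
move_arm:
  moves: [0,0,0,0,0.072,0,0,0,0,0.072,0,0,0,0,0.072]

```text
clock: 4.78
tcp_pos: [0.5756, 0.0125, 0.0258]
orientation: [-0.008, 0.752, 0.659, -0.012]
wrist_force: [-29.3, -8.5, 12.4]
finger_gap: 0.0721
grip_force: 13.8
```

I repeated the shift by mistake, so the command is now 21 mm too far into the fence. I'm backing off straight away.

Request:
move_arm:
  moves: [-0.021,-0.0033,0,0,0.076,-0.021,-0.0033,0,0,0.076,-0.021,-0.0033,0.0,0,0.076,-0.021,-0.0033,0.04,0,0.076,-0.021,-0.0033,0.08,0,0.076,-0.05,-0.04,0.15,0,0.076,-0.05,-0.08,0.2,0,0.076,-0.05,-0.08,0.2,0,0.076,-0.05,-0.08,0.2,0,0.076]

```text
clock: 5.53
tcp_pos: [0.5423, -0.0685, 0.2348]
orientation: [0.004, 0.752, 0.659, 0.002]
wrist_force: [1.0, 0.1, 0.5]
finger_gap: 0.076
grip_force: 0.0
```

```bash
cat >> h.py <<'E'
YAW=-0.132; UX=np.array([np.cos(YAW),np.sin(YAW)]); UY=np.array([-UX[1],UX[0]]); O=554.2*UX+33.45*UY
def bed(p): p=np.array(p)[:2]-O; return np.array([p@UX,p@UY]) # mm
def world(x,y): return O+x*UX+y*UY
E
python3 - <<'E'
from h import *
np.set_printoptions(precision=3,suppress=True)
w=cam('wrist','w4')
for o in linos(w,.046,(150,0,400,300)): print(bed(o[0]),o[1],o[2],o[3]-YAW,o[4])
for o in bars(w,.02,(150,0,420,300)): print([bed(p).round(1).tolist() for p in o[2]])
print(env.get_state()['tcp_pos'],env.get_state()['wrist_force'],O)
E
```

```text
[ 8.557 52.689] 62.43301010131836 47.32197952270508 -0.0012306869 [292.177  99.606]
[-17.927 -15.002] 62.13267135620117 48.13602066040039 0.07735722 [265.922 167.849]
[ -7.598 -63.111] 62.326725006103516 24.413637161254883 -0.0031113625 [275.866 211.115]
[[-71.7, 94.8], [-59.3, 92.2], [-48.3, 144.1], [-60.6, 146.7]]
[[-29.4, 113.3], [38.1, 113.3], [38.1, 129.9], [-29.4, 129.9]]
[[-107.2, 74.4], [-73.2, 65.8], [-64.9, 98.9], [-98.9, 107.5]]
[[39.8, -114.8], [55.0, -114.8], [55.2, 83.1], [40.0, 83.1]]
[[-173.6, -122.4], [-107.7, -136.1], [-70.7, 42.5], [-136.6, 56.2]]
[ 0.543 -0.07   0.237] [ 1.357 -1.834  2.767] [553.781 -39.783]
```

View pics/w4.png

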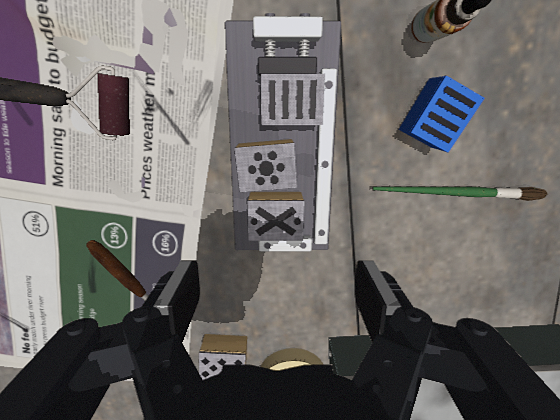

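Block 1 is flush at bed (8.6, 52.7) and square, and nothing else moved. Block 2 is at (-17.9, -15.0) and block 3 at about (-8, -75).

Request:
move_arm:
  moves: [-0.009,0.0177,-0.04,0,0.076,-0.009,0.0177,-0.08,0,0.076,-0.009,0.0177,-0.12,0,0.076,-0.009,0.0177,-0.16,0,0.076,-0.009,0.0177,-0.16,0,0.076,-0.009,0.0177,-0.16,0,0.076]

```text
clock: 6.08
tcp_pos: [0.5298, -0.0481, 0.068]
orientation: [-0.002, 0.752, 0.659, -0.001]
wrist_force: [0.5, -0.5, 1.0]
finger_gap: 0.0758
grip_force: 0.0
```

Request:
move_arm:
  moves: [0.0032,-0.004,-0.02,0,0.076,0.0032,-0.004,-0.041,0,0.076,0.0032,-0.004,-0.041,0,0.076,0.0032,-0.004,-0.041,0,0.055,0.0032,-0.004,-0.041,0,0.055,0.0032,-0.004,-0.041,0,0.055,0.0032,-0.004,-0.041,0,0.055,0.0032,-0.004,-0.041,0,0.055,0.0032,-0.004,-0.041,0,0.055]

```text
clock: 6.83
tcp_pos: [0.5361, -0.0531, 0.0309]
orientation: [0.002, 0.752, 0.659, 0.001]
wrist_force: [-0.4, 0.8, 6.8]
finger_gap: 0.0622
grip_force: 33.2
```

Request:
move_arm:
  moves: [0.004,0.002,0.002,0,0.055,0.009,0.005,0.002,0,0.055,0.014,0.0075,0.002,0,0.055,0.019,0.01,0.002,0,0.055,0.024,0.0127,0.002,0,0.055,0.027,0.0142,0.002,0,0.055,0.0282,0.0149,0.002,0,0.055,0.0282,0.0149,0.002,0,0.055,0.0282,0.0149,0.002,0,0.055,0.0282,0.0149,0.002,0,0.055]

```text
clock: 7.67
tcp_pos: [0.5619, -0.0382, 0.0309]
orientation: [0.0, 0.752, 0.659, -0.001]
wrist_force: [-4.6, -2.1, 6.8]
finger_gap: 0.0623
grip_force: 32.9
```

Request:
move_arm:
  moves: [0.0015,-0.0002,0,0,0.055,0.0015,-0.0002,0,0,0.055,0.0015,-0.0002,0,0,0.055]

```text
clock: 7.92
tcp_pos: [0.562, -0.0382, 0.0309]
orientation: [-0.001, 0.752, 0.659, -0.002]
wrist_force: [-8.5, -2.2, 10.6]
finger_gap: 0.0623
grip_force: 33.2
```

Request:
move_arm:
  moves: [0,0,0,0,0.076,0,0,0,0,0.076,0,0,0,0,0.076,0,0,0.03,0,0.076,0,0,0.04,0,0.076]

```text
clock: 8.33
tcp_pos: [0.565, -0.038, 0.0723]
orientation: [0.001, 0.752, 0.659, 0.001]
wrist_force: [1.0, -0.0, 0.9]
finger_gap: 0.0762
grip_force: 0.0
```

Request:
move_arm:
  moves: [-0.0278,-0.04,0,0,0.076,-0.0278,-0.0753,0,0,0.076,-0.0278,-0.0753,0,0,0.076,-0.0278,-0.0753,-0.02,0,0.076,-0.0278,-0.0753,-0.042,0,0.076,-0.0278,-0.0753,-0.042,0,0.076,-0.0278,-0.0753,-0.042,0,0.055,-0.0278,-0.0753,-0.042,0,0.055,-0.0278,-0.0753,-0.042,0,0.055,-0.0278,-0.0753,-0.042,0,0.055,-0.0278,-0.0753,-0.042,0,0.055,-0.0278,-0.0753,-0.042,0,0.055]

```text
clock: 9.33
tcp_pos: [0.5363, -0.1133, 0.0288]
orientation: [0.0, 0.752, 0.659, 0.0]
wrist_force: [0.7, -0.7, -1.3]
finger_gap: 0.0611
grip_force: 35.3
```

Request:
move_arm:
  moves: [0.003,0.0037,0.001,0,0.055,0.007,0.0088,0.001,0,0.055,0.011,0.0138,0.001,0,0.055,0.015,0.0189,0.001,0,0.055,0.019,0.024,0.001,0,0.055,0.0212,0.0267,0.001,0,0.055,0.0212,0.0267,0.001,0,0.055,0.0212,0.0267,0.001,0,0.055,0.0212,0.0267,0.001,0,0.055]

```text
clock: 10.08
tcp_pos: [0.5569, -0.0863, 0.0291]
orientation: [-0.0, 0.752, 0.659, 0.0]
wrist_force: [-0.6, 0.3, -1.6]
finger_gap: 0.0613
grip_force: 35.4
```

Request:
move_arm:
  moves: [0.001,0,0,0,0.055,0.001,0,0,0,0.055,0.002,0,0,0,0.055,0.002,0,0,0,0.055]

```text
clock: 10.42
tcp_pos: [0.557, -0.0864, 0.0289]
orientation: [-0.001, 0.752, 0.659, -0.001]
wrist_force: [-7.0, -0.3, 2.8]
finger_gap: 0.0614
grip_force: 35.8
```

Request:
move_arm:
  moves: [0,0,0,0,0.076,0,0,0,0,0.076,0,0,0,0,0.076,0,0,0.03,0,0.076,-0.01,-0.03,0.07,0,0.076,-0.02,-0.06,0.11,0,0.076,-0.02,-0.07,0.15,0,0.076,-0.02,-0.07,0.17,0,0.076,-0.02,-0.07,0.17,0,0.076,-0.02,-0.07,0.17,0,0.076]

```text
clock: 11.25
tcp_pos: [0.5413, -0.1583, 0.2026]
orientation: [0.004, 0.753, 0.658, 0.002]
wrist_force: [1.1, -0.6, -0.2]
finger_gap: 0.076
grip_force: 0.0
```

Run:
```python
from h import *
np.set_printoptions(precision=3,suppress=True)
print(env.get_state()['tcp_pos'])
w=cam('wrist','w5')
for o in linos(w,.046,(150,0,400,300)): print(bed(o[0]),o[1],o[2],o[3]-YAW,o[4])
for o in bars(w,.02,(250,0,420,300)): print([bed(p).round(1).tolist() for p in o[2]])
```

```text
[ 0.541 -0.158  0.203]
[8.255 9.882] 63.78803634643555 60.99039077758789 0.024782307 [281.839  40.802]
[  8.477 -45.954] 62.13125991821289 46.911590576171875 -0.0021796525 [281.859 110.715]
[[39.9, -115.4], [55.0, -115.4], [55.1, 46.5], [40.0, 46.6]]
[[-24.6, -124.8], [36.0, -125.1], [36.0, -107.9], [-24.5, -107.7]]
```

View pics/w5.png

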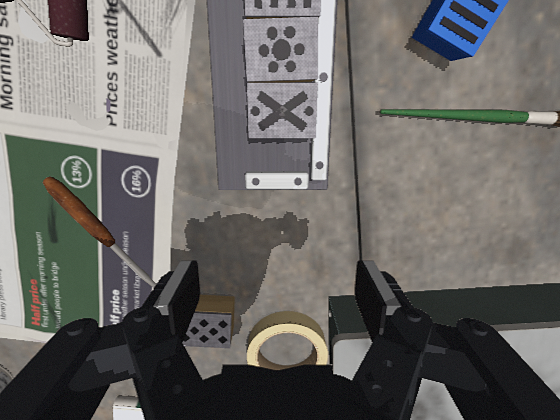

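The row is square and flush: b3 is at bed (8.5, -46), b2 is next to it, and the stop face is at -108. Next is block 4.

Request:
move_arm:
  moves: [-0.025,-0.032,0,-0.069,0.074,-0.05,-0.065,-0.01,-0.069,0.074,-0.075,-0.097,-0.03,-0.069,0.074,-0.1,-0.13,-0.05,-0.069,0.074,-0.1047,-0.162,-0.07,-0.069,0.074,-0.1047,-0.162,-0.1,-0.069,0.074,-0.1047,-0.162,-0.12,-0.069,0.074,-0.1047,-0.162,-0.12,-0.069,0.074,-0.1047,-0.162,-0.15,-0.069,0.074,-0.1047,-0.162,-0.178,-0.069,0.074,-0.1047,-0.162,-0.178,-0.069,0.074,-0.1047,-0.162,-0.178,-0.069,0.074]
  newtons: 60

```text
clock: 12.3
tcp_pos: [0.4335, -0.3167, 0.0204]
orientation: [-0.002, 0.774, 0.633, -0.0]
wrist_force: [-0.3, 0.4, 1.8]
finger_gap: 0.0738
grip_force: 0.0
```

Request:
move_arm:
  moves: [0,0,0,0,0.05,0,0,0,0,0.05,0,0,0,0,0.05,0,0,0,0,0.05,0,0,0,0,0.05,0,0,0,0,0.05]

```text
clock: 12.8
tcp_pos: [0.4356, -0.3194, 0.0232]
orientation: [0.002, 0.774, 0.633, 0.0]
wrist_force: [0.6, 1.8, 6.2]
finger_gap: 0.0609
grip_force: 67.3
```

Request:
move_arm:
  moves: [0,0,0.03,0,0.05,0,0,0.07,0,0.05,0.01,0.02,0.09,0.02,0.05,0.03,0.05,0.09,0.069,0.05,0.05,0.08,0.09,0.069,0.05,0.07,0.11,0.09,0.069,0.05,0.09,0.14,0.09,0.069,0.05,0.105,0.165,0.09,0.069,0.05,0.1143,0.1802,0.09,0.069,0.05,0.1143,0.1802,0.09,0.069,0.05,0.1143,0.1802,0.09,0.069,0.05,0.1143,0.1802,0.09,0.069,0.05]

```text
clock: 13.8
tcp_pos: [0.5483, -0.1387, 0.1113]
orientation: [-0.0, 0.752, 0.659, -0.0]
wrist_force: [0.4, 0.1, -1.3]
finger_gap: 0.0607
grip_force: 66.5
```

Run:
```python
from h import *
np.set_printoptions(precision=4,suppress=True)
s=env.get_state(); p=s['tcp_pos']; print(p,s['orientation'],s['finger_gap'],bed(p*1000))
w=cam('wrist','w6')
z=p[2]-.0232+.038
for o in linos(w,z,(150,100,420,360)): print(bed(o[0]),o[1],o[2],o[3]-YAW,o[4])
for o in linos(w,.046,(220,0,420,130)): print('row',bed(o[0]),o[1],o[2],o[3]-YAW,o[4])
```

```text
[ 0.5483 -0.1387  0.1113] [-0.      0.7522  0.6589 -0.0003] 0.06068535500744127 [  7.6145 -98.7469]
[  8.1109 -34.0516] 36.884727478027344 28.219972610473633 0.0001308322 [279.0388 148.4029]
[  7.2034 -83.2925] 60.85890197753906 19.270349502563477 0.00037062168 [276.6811 263.9524]
row [8.2233 8.0385] 63.10285186767578 57.18215560913086 0.018226184 [278.6015  55.3984]
row [  8.5917 -27.9349] 61.64212417602539 11.909014701843262 -0.00013408065 [279.1031 119.5992]
```

View pics/w6.png

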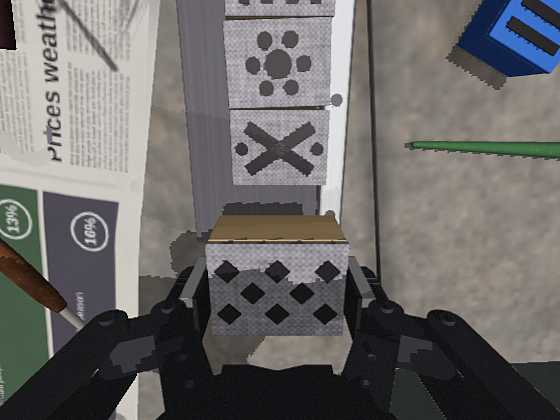

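Run:
```python
from h import *
w=cam('wrist','w6b'); g=w['pixels'].astype(int)
col=g[190:255,270:290].mean(1).round().astype(int)
for i in range(0,65,2): print(190+i,col[i],end=' ')
for v in (213.5,214.5,215.5,241,243):
    a,b=ray(w,[280,v],0)[0],ray(w,[280,v],.2)[0]; ya,yb=bed(a*1e3)[1],bed(b*1e3)[1]; t=(-73.7-ya)/(yb-ya); print(v,(a+(b-a)*t)[2])
```

```text
190 [ 99  96 102] 192 [ 99  96 102] 194 [100  96 102] 196 [100  96 103] 198 [ 99  96 102] 200 [100  97 103] 202 [91 88 94] 204 [54 52 55] 206 [54 53 56] 208 [54 52 56] 210 [55 53 56] 212 [55 53 57] 214 [49 49 57] 216 [100  82  56] 218 [101  84  57] 220 [102  85  58] 222 [103  84  60] 224 [107  90  62] 226 [112  93  65] 228 [112  93  65] 230 [114  95  67] 232 [115  96  67] 234 [114  95  66] 236 [116  96  67] 238 [99 82 56] 240 [216 185 132] 242 [56 57 64] 244 [138 134 140] 246 [153 149 155] 248 [148 144 150] 250 [146 143 148] 252 [159 155 162] 254 [159 155 161] 213.5 0.09048105168548143
214.5 0.09200637825268976
215.5 0.0935051089262247
241 0.12449921064076948
243 0.12646002084119815
```

Request:
move_arm:
  moves: [0,0,-0.03,0,0.05,0,0,-0.05,0,0.05,0,0,-0.063,0,0.05,0,0,-0.063,0,0.05,0,0,-0.063,0,0.05]

```text
clock: 14.32
tcp_pos: [0.5477, -0.1391, 0.0478]
orientation: [-0.001, 0.753, 0.658, -0.0]
wrist_force: [0.7, -0.6, -1.5]
finger_gap: 0.0606
grip_force: 66.4
```

Request:
move_arm:
  moves: [0.0003,0.002,0,0,0.05,0.0005,0.004,0,0,0.05,0.0008,0.006,0,0,0.05,0.0011,0.008,0,0,0.05,0.0013,0.0099,0,0,0.05,0.0013,0.0099,0,0,0.05,0.0013,0.0099,0,0,0.05]

```text
clock: 14.9
tcp_pos: [0.5508, -0.1302, 0.0496]
orientation: [0.002, 0.752, 0.659, -0.001]
wrist_force: [-1.7, -6.4, 1.3]
finger_gap: 0.0606
grip_force: 66.9
```

Request:
move_arm:
  moves: [0.0003,0.002,0,0,0.05,0.0005,0.004,0,0,0.05,0.0007,0.005,0,0,0.05,0.0007,0.005,0,0,0.05,0.0007,0.005,0,0,0.05]

```text
clock: 15.32
tcp_pos: [0.5514, -0.1264, 0.0497]
orientation: [0.003, 0.753, 0.658, -0.002]
wrist_force: [-1.9, -9.5, 1.0]
finger_gap: 0.0605
grip_force: 67.0
```

Run:
```python
from h import *
np.set_printoptions(precision=4,suppress=True)
s=env.get_state(); p=s['tcp_pos']; print(p,s['wrist_force'],bed(p*1000))
w=cam('wrist','w7')
for o in linos(w,p[2]-.0225+.038,(150,100,420,360)): print(bed(o[0]),o[1],o[2],o[3]-YAW,o[4])
for o in linos(w,.046,(220,0,420,220)): print('row',bed(o[0]),o[1],o[2],o[3]-YAW,o[4])
```

```text
[ 0.5514 -0.1264  0.0497] [-1.942  -9.5     0.9625] [  9.0072 -86.2078]
[  8.6567 -28.3894] 52.984371185302734 49.10520553588867 -0.0014220923 [276.9157 167.2015]
[  8.4882 -70.1738] 60.43442153930664 19.2022762298584 -0.0019744486 [276.648  263.9655]
row [ 10.8187 -12.6945] 89.87139892578125 57.551761627197266 1.5615923 [281.8911 121.3834]
```

View pics/w7.png

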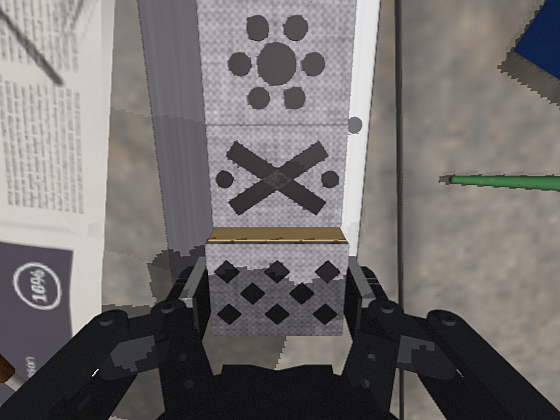

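The row is compressed by about 6.4 mm, and block 4 presses flat on block 3 at row 235. I'll go about 2 mm further, then lower.

Request:
move_arm:
  moves: [-0.0003,0.0013,0,0,0.05,-0.0005,0.0026,0,0,0.05,-0.0005,0.0026,0,0,0.05,-0.0005,0.0026,0,0,0.05]

```text
clock: 15.7
tcp_pos: [0.5514, -0.1242, 0.0497]
orientation: [0.003, 0.753, 0.658, -0.002]
wrist_force: [-0.9, -11.2, 0.6]
finger_gap: 0.0604
grip_force: 66.7
```

Run:
```python
from h import *
np.set_printoptions(precision=4,suppress=True)
s=env.get_state(); p=s['tcp_pos']; print(p,s['wrist_force'],bed(p*1000))
w=cam('wrist','w8')
for o in linos(w,p[2]-.0225+.038,(150,220,420,360)): print(bed(o[0]),o[1],o[2],o[3]-YAW,o[4])
t=cam('top','t8')
```

```text
[ 0.5514 -0.1242  0.0497] [ -0.9161 -11.1819   0.5651] [  8.7045 -84.0102]
[  8.3885 -49.2078] 52.52245330810547 3.06595516204834 -0.0027489662 [276.9978 223.0152]
[  8.2666 -68.2412] 60.61132049560547 19.714101791381836 -0.0029471368 [276.7871 264.4918]
```

Request:
move_arm:
  moves: [0,0,-0.003,0,0.05,0,0,-0.006,0,0.05,0,0,-0.009,0,0.05,0,0,-0.011,0,0.05,0,0,-0.011,0,0.05]

```text
clock: 16.22
tcp_pos: [0.5518, -0.1243, 0.039]
orientation: [0.004, 0.753, 0.658, -0.001]
wrist_force: [-1.1, -10.5, 0.2]
finger_gap: 0.0605
grip_force: 67.0
```

Request:
move_arm:
  moves: [0,0,-0.003,0,0.05,0,0,-0.005,0,0.05,0,0,-0.007,0,0.05,0,0,-0.008,0,0.05,0,0,-0.008,0,0.05]

```text
clock: 16.63
tcp_pos: [0.5518, -0.1244, 0.0313]
orientation: [0.004, 0.753, 0.658, -0.001]
wrist_force: [-1.6, -11.3, 3.3]
finger_gap: 0.0605
grip_force: 67.1
```

Request:
move_arm:
  moves: [0,0,-0.001,0,0.05,0,0,-0.002,0,0.05,0.001,0,-0.002,0,0.05,0.001,-0.002,-0.002,0,0.05,0.001,-0.004,-0.002,0,0.05,0.001,-0.004,-0.002,0,0.05]

```text
clock: 17.13
tcp_pos: [0.5518, -0.1245, 0.0311]
orientation: [0.001, 0.752, 0.659, 0.001]
wrist_force: [-7.1, 2.8, 22.7]
finger_gap: 0.0605
grip_force: 69.4
```

Request:
move_arm:
  moves: [0,0,0.0015,0,0.05,0,0,0.0015,0,0.074,0,0,0.0015,0,0.074,0,0,0.0015,0,0.074,0,0,0.0015,0,0.074,0,0,0.03,0,0.074,0,0,0.07,0,0.074,0,0.01,0.11,0,0.074,0,0.03,0.15,0,0.074,0,0.06,0.18,0,0.074,0,0.06,0.18,0,0.074,0,0.06,0.18,0,0.074]

```text
clock: 18.13
tcp_pos: [0.5528, -0.0639, 0.2098]
orientation: [0.002, 0.751, 0.66, 0.002]
wrist_force: [0.3, -0.3, -0.4]
finger_gap: 0.0739
grip_force: 0.0
```

Run:
```python
from h import *
np.set_printoptions(precision=4,suppress=True)
print(env.get_state()['tcp_pos'])
w=cam('wrist','w9'); c=w['pixels']
for o in linos(w,.046,(200,0,360,320)): print(bed(o[0]),o[1],o[2],o[3]-YAW,o[4])
for o in bars(w,.02,(230,0,380,330)): print([bed(p).round(1).tolist() for p in o[2]])
# stepwise: bright gaps / pad edge along bed centreline x=-12
g=c.mean(2)
for y in range(60,100,1):
    q=proj(w,np.r_[world(5,y)/1e3,.035])[0]; print(y,int(g[int(round(q[1])),int(round(q[0]))]) if 0<=q[1]<419 else None,end=' ')
cv2.imwrite('pics/w9c.png',cv2.resize(c[0:300,180:400],None,fx=2,fy=2)[:,:,::-1])
```

```text
[ 0.5528 -0.0639  0.2098]
[ 9.0553 10.6588] 146.97317504882812 63.7869758605957 1.5627859 [283.8059 152.9487]
[[-30.0, 112.5], [37.9, 112.7], [37.9, 130.6], [-30.0, 130.4]]
[[41.5, -114.2], [55.0, -114.3], [55.2, 83.6], [41.7, 83.6]]
60 144 61 146 62 141 63 146 64 153 65 161 66 151 67 158 68 148 69 140 70 144 71 158 72 144 73 158 74 155 75 135 76 145 77 149 78 85 79 179 80 171 81 158 82 156 83 162 84 173 85 51 86 72 87 75 88 74 89 72 90 75 91 76 92 73 93 73 94 75 95 73 96 73 97 73 98 71 99 38
```

View pics/w9c.png

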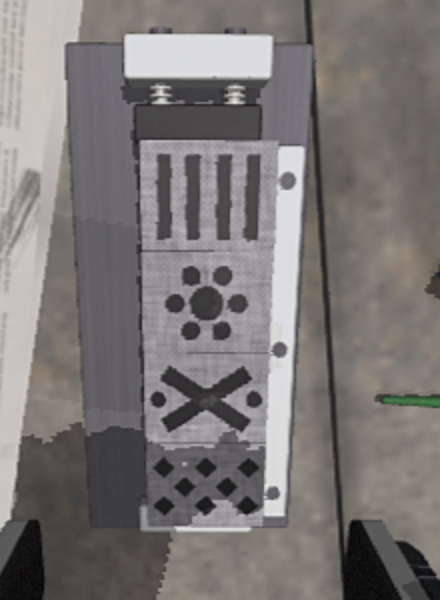

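All four are in a tight row against the pad at about y=84, i.e. 7 mm of compression. I'll check block 4's edges and height from a second view.

Request:
move_arm:
  moves: [-0.03,-0.04,0.02,0,0.074,-0.07,-0.08,0.04,0,0.074,-0.1,-0.12,0.04,0,0.074,-0.1,-0.12,0.04,0,0.074,-0.1,-0.12,0.04,0,0.074,-0.1,-0.12,0.04,0,0.074]

```text
clock: 18.68
tcp_pos: [0.4494, -0.1869, 0.2456]
orientation: [-0.001, 0.754, 0.657, -0.0]
wrist_force: [-0.6, 0.6, -0.7]
finger_gap: 0.0744
grip_force: 0.0
```

Run:
```python
from h import *
w=cam('wrist','wa'); 
# rectify bed on plane z=.046: 4 px/mm
xs,ys=np.meshgrid(np.arange(-30,48,.25),np.arange(100,-125,-.25))
def rect(w,z=.046):
    P=O+xs[...,None]*UX+ys[...,None]*UY
    q=proj(w,np.c_[P.reshape(-1,2)/1e3,np.full(xs.size,z)]).reshape(*xs.shape,2).astype(np.float32)
    return cv2.remap(w['pixels'],q[...,0],q[...,1],cv2.INTER_LINEAR)
a=rect(w); b=rect(dict(w,pixels=cv2.imread('pics/w9.png')[:,:,::-1].copy())) if 0 else None
t=cam('top','ta')
c=np.hstack([a,rect(t)]); cv2.imwrite('pics/rect.png',np.rot90(c[:,:, ::-1])[:, ::1].copy())
print(c.shape)
```

```text
(900, 624, 3)
```

View pics/rect.png

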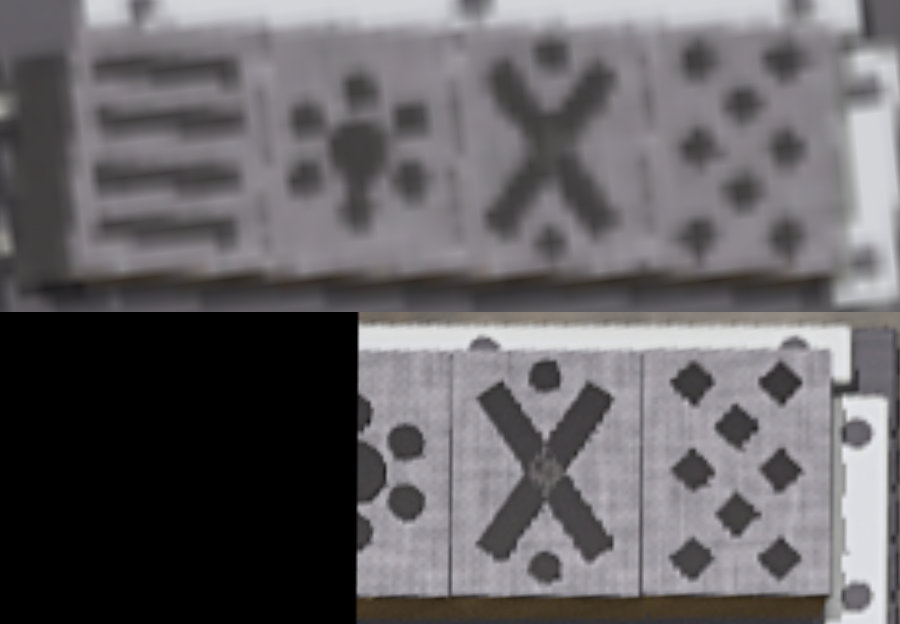

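The rectified wrist view shows b3 and b4 collinear at the same scale, so b4 is flat. The top view shows all four flush and tight, so I'm handing in.

```bash
python3 -c "
from workcell import env; print(env.hand_in())"
```

```text
the job is handed in; nothing more can be done
None
```

The job is handed in: from the camera views, all four blocks lie flat, square, flush with the fence and tight between the stop and the pad, which is pushed back about 7 mm. No verdict came back, and one mistaken move briefly pressed the gripper and block 1 into the fence at about 47 N at the wrist.

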